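# Get the stapler out from behind the ornaments

### The arm

A 6-joint arm with a two-finger parallel gripper is mounted at the origin on the work surface. World frame = base frame: x ahead of the robot, y to its left, z up, the work surface at z = 0. Lengths are in m, angles in rad, forces in N, time in s.
With the tool pointing down it reaches from about 0.325 to 1 m from the base axis. Payload 5.1 kg.
Tool frame: the origin (TCP) lies between the finger pads; the fingertips stand 14 mm ahead of it and the grasp point (between the pads) lies 5 mm behind it; z points along the fingers, y is the line along which they close (so a half turn about z gives the same grasp; the last joint's range is limited). The gripper opens to 85 mm and grips with 20 to 120 N. Pads are 22 mm wide; open, the fingers measure 114 mm over their backs; the gripper's body (76 mm by 85 mm) begins 54 mm behind the grasp point. The pads swing forward as they close: fully open they stand 13 mm farther back than shut.
Start: joints at [-1.346, 0.124, 1.65, -0, 1.367, -0.083], TCP at [0.197, -0.619, 0.245] pointing down, gripper open.
Joint ranges: [-2.61, 2.61], [-1.02, 2.33], [0.03, 2.71], [-1.35, 4.49], [0.32, 2.68], [-2.91, 2.91]. Speed limits (rad/s): [2.57, 2.57, 3.14, 3.14, 3.14, 3.14].

### API

Orientations are given as a unit quaternion [x, y, z, w].
In Python, from plant import arm, fingers, cams, job, spot_in, silhouettes, place_of gives the robot as it stands. The module is installed in compiled form; this text tells all that it offers. Calls block until the motion is done:
- arm.reach(position, orientation): joint-space move of the TCP to a pose.
- arm.move_l(position, orientation=None, feed=0.15, contact_N=None): straight line of the TCP; orientation=None keeps the orientation; feed is the mean speed in m/s. With contact_N (N) it stops when the force on the tool has changed by that much, and returns True; else False.
- arm.move_j(angles): joint-space move.
- fingers.set_gripper(opening, newtons=None): finger opening in m; newtons is the grip in N (None keeps the last); returns when the fingers have stopped.
- arm.wait(seconds).
- arm.ik(position, orientation): joint angles nearest the present ones, or None.
- cams.snapshot(name): name is "side" or "top" or "wrist"; returns (picture, depth): 384x512x3 uint8, red, green, blue; 384x512 float32, m along the optical axis (not along the pixel's ray), 0 where there is no reading.
- cams.camera_model(name): a dict with "intrinsics" (3x3 intrinsics, pixels), "R" (3x3) and "t" (3): a world point X has camera coordinates R X + t; the wrist camera has in their place "mount" (4x4, takes a point from camera to tool coordinates, whose origin is the TCP and whose axes are the flange's). Camera axes: x right, y down, z forward; pixel columns grow to the right and rows downward; lengths in m; the calibration is good to about 2 mm. A picture is of the moment at which its call begins: read the wrist's pose just before it. camera_model takes no time and is no camera call.
A pose or a line that the arm cannot do raises arm.Unreachable and nothing moves.
- job.sign_off(): hands the job in; it is judged then, once.
Trained networks look in the newest picture that a camera, given by its name, has taken for a name from the list of things; names that differ only in an ending like _2 or _b are one class to them, and where a whole thing is asked for, a point or a joint stands for the part that bears it (a point fixed in the world has none). Each returns a list of dicts, best first, with "p" (0 to 1); they miss things now and then, are a little off and sometimes report something else, mostly with a low value. They report only what shows in the picture. A call takes as long as a camera call. They do not tell look-alikes from the thing itself.
- spot_in(camera, label): "xy" ([column, row] in pixels, amid what is visible of it).
- silhouettes(camera, label): "pixels" (384x512 bool, what is visible of it) and "xy" ([column, row] in pixels, amid what is visible of it).
- place_of(camera, label): "xy" ([column, row] in pixels: a listed point, or the origin of a listed thing).
Readings, each from a call of its own:
- arm.current_time_s(): time.
- arm.current_joint_pos(): joint angles.
- arm.current_dq(): joint speeds.
- arm.current_joint_torque(): joint torques, N m.
- arm.current_position(): TCP position.
- arm.current_ee_rot(): TCP orientation.
- arm.current_wrist_force(): force on the tool from outside, world axes, zero at the start.
- arm.current_ft_torque(): the same for the moment, N m.
- arm.current_opening(): finger opening in m.
- arm.current_grip_force(): force on a finger pad.
Only numpy, scipy, OpenCV 4.12 (cv2) and the standard library are available. Lean on these libraries where they do the work, as an engineer would, in place of code of your own. Each camera call takes 0.05 s, during which the arm holds its last target. There are 200 camera calls.

### The job

The stapler lies at the back of the display stand, behind three ornaments. First move all three ornaments onto the grey felt mat and stand them there, then lay the stapler flat, right way up, inside the shallow pen tray, and only after that put every ornament back, upright, in the middle of the very cork disc it stood on at the start. Knock nothing over, and leave the diffuser bottle and the tealight holder where they are.

Things in the scene. Friction and masses are not known exactly. Their poses are not given: they have to be found in the camera images.
- house: Loose plain wooden house ornament: 40 mm deep (x), 46 mm wide (y), walls 84 mm high, roof ridge along x, top at 107 mm. The flat vertical gable faces (+x, -x) are 40 mm apart; grip them at 60 to 85 mm height. Origin: centre of underside, z up. 0.12 kg. Starts centred on one of the stand's cork discs, x within 0.15 rad of the stand's x.
- pillar: Loose grey concrete cylinder ornament, 48 mm in diameter, 105 mm high, straight-sided. Origin: centre of underside, z up. 0.25 kg. Starts centred on one of the stand's cork discs.
- vase: Loose black bud vase (closed top): foot 40 mm in diameter, belly 56 mm at 35 mm height, straight neck 33 mm in diameter from 68 mm up to its top at 110 mm. Grip it by the neck. Origin: centre of underside, z up. 0.2 kg. Starts centred on one of the stand's cork discs.
- stapler: Loose black stapler: 112 mm long (x), 34 mm wide (y), 45 mm high; steel base 8 mm thick, black arm 32 mm wide, at 24 to 42 mm height mid-length. Grip it across its width near the middle. Origin: centre of underside, z up. 0.2 kg. Starts at the back of the stand, long side along the stand's y within 0.1 rad, hemmed in by the taller ornaments.
- stand: Fixed display stand, white board in a wooden frame, x -90 to +100 mm, 280 mm wide (y). Origin on its underside, z up. Board top at z 10 mm; open front (-x) to the robot; backboard 55 mm high, inner face x +92 mm; side rails 22 mm high at y +-136 mm. Three cork discs, 72 mm in diameter, tops at z 12 mm, at x -45 mm, y -90, 0, +90 mm, one ornament on each. Stapler near x +23, y 0.
- mat: Fixed flat grey felt mat, the side area: 240 mm (x) by 150 mm (y), 4 mm thick. Origin: centre of its underside, so its top is at z 4 mm. It lies on the left or the right of the stand, the pen tray on the other side.
- pen_tray: Fixed shallow open pen tray of brown wood: outside 148 mm (its x) by 74 mm (its y) by 14 mm high, walls 6 mm, so inside 136 by 62 mm; inner floor 6 mm above its origin, which is the centre of its underside. The stapler fits in it lengthwise along x, either way round.
- diffuser: Bystander, loose: round amber glass reed-diffuser bottle 58 mm in diameter, 82 mm high, with thin reeds up to 185 mm, behind the stand. Origin: centre of its underside.
- tealight: Bystander, loose: brown wooden tealight holder, 64 mm in diameter, 52 mm high, between the robot and the stand. Origin: centre of its underside.
Mind the look-alikes: they are no part of the job. Leave any yellow look-alike of the stapler alone.

How it is judged:
On the way, in this order (a step that is already met when the one before it is completed fails the run):
1. all three ornaments stand upright on the grey mat, let go (x of house in the frame of mat between -0.105 and 0.105 m and y of house in the frame of mat between -0.062 and 0.062 m and z of each of house, pillar, vase in the frame of mat below 0.008 m and angle between each of house, pillar, vase's own z axis and vertical below 0.1 rad and linear speed of each of house, pillar, vase below 0.02 m/s and angular speed of each of house, pillar, vase below 0.2 rad/s and contact force between the fingers and house below 0.2 N and x of pillar in the frame of mat between -0.105 and 0.105 m and y of pillar in the frame of mat between -0.062 and 0.062 m and contact force between the fingers and pillar below 0.2 N and x of vase in the frame of mat between -0.105 and 0.105 m and y of vase in the frame of mat between -0.062 and 0.062 m and contact force between the fingers and vase below 0.2 N and distance of stapler from where it was at the start of the episode below 0.04 m), for 0.2 s.
2. the stapler lies in the pen tray, let go, with all three ornaments still on the mat (horizontal distance between stapler and pen_tray below 0.021 m and z of stapler in the frame of pen_tray below 0.01 m and angle between each of stapler, house, pillar, vase's own z axis and vertical below 0.1 rad and angle between the x axis of stapler and the x axis of pen_tray, either way round below 0.3 rad and linear speed of each of stapler, house, pillar, vase below 0.02 m/s and angular speed of each of stapler, house, pillar, vase below 0.2 rad/s and contact force between the fingers and stapler below 0.2 N and x of house in the frame of mat between -0.105 and 0.105 m and y of house in the frame of mat between -0.062 and 0.062 m and z of each of house, pillar, vase in the frame of mat below 0.008 m and contact force between the fingers and house below 0.2 N and x of pillar in the frame of mat between -0.105 and 0.105 m and y of pillar in the frame of mat between -0.062 and 0.062 m and contact force between the fingers and pillar below 0.2 N and x of vase in the frame of mat between -0.105 and 0.105 m and y of vase in the frame of mat between -0.062 and 0.062 m and contact force between the fingers and vase below 0.2 N), for 0.2 s.
At the end, for the whole second after the job is handed in: Each ornament stands upright (within 0.1 rad) within 15 mm of where it stood at the start; the stapler lies flat, right way up, inside the pen tray on its floor; all are released and at rest; the bystanders are within 20 mm of where they were (distance of each of house, pillar, vase from where it was at the start of the episode below 0.015 m and angle between each of house, pillar, vase, stapler's own z axis and vertical below 0.1 rad and linear speed of each of house, pillar, vase, stapler below 0.02 m/s and angular speed of each of house, pillar, vase, stapler below 0.2 rad/s and contact force between the fingers and house below 0.2 N and contact force between the fingers and pillar below 0.2 N and contact force between the fingers and vase below 0.2 N and horizontal distance between stapler and pen_tray below 0.021 m and z of stapler in the frame of pen_tray below 0.01 m and angle between the x axis of stapler and the x axis of pen_tray, either way round below 0.3 rad and contact force between the fingers and stapler below 0.2 N and distance of each of diffuser, tealight from where it was at the start of the episode below 0.02 m); the robot touches nothing.
It fails at once if an ornament or bystander is knocked over (tilted beyond 0.6 rad) (angle between any of house, pillar, vase, diffuser, tealight's own z axis and vertical above 0.6 rad).
It fails at once if the diffuser or the tealight holder is moved by more than 20 mm (distance of any of diffuser, tealight from where it was at the start of the episode above 0.02 m).
It also fails if it takes over 144 s, if anything falls off the work surface, if the arm or the gripper's body presses on something with over 40 N, if the wrist force passes 120 N, or if a joint passes its speed limit or range.

## Working session

There is one attempt and no reset: what is moved stays moved. The work goes in short steps, each a Python script; the robot and the scene stay as the last script left them, time stands still between calls to the robot, and variables do not carry over. Pictures are saved under pics/ and viewed, at most 14 in all, crops included, and the job is handed in when it is done.

```bash
mkdir -p pics; cat > h.py <<'E'
import numpy as np, cv2
from plant import arm, fingers, cams, job, spot_in, silhouettes, place_of
def snap(n, f=None):
    im,d=cams.snapshot(n)
    if f: cv2.imwrite('pics/'+f,im[:,:,::-1])
    return im,d
def cloud(n,d,T=None):
    m=cams.camera_model(n);K=np.array(m['intrinsics'])
    v,u=np.indices(d.shape)
    C=np.stack([(u-K[0,2])/K[0,0]*d,(v-K[1,2])/K[1,1]*d,d],-1)
    return (C-np.array(m['t']))@np.array(m['R'])   # R^T (C-t)
E
python3 - <<'E'
from h import *
np.set_printoptions(precision=3,suppress=True)
print(arm.current_time_s(),arm.current_ee_rot())
for c in ['top','side']:
    im,d=snap(c,c+'0.png'); P=cloud(c,d); np.save(c+'P.npy',P)
    m=cams.camera_model(c); print(c,np.linalg.inv(np.array(m['R']))@-np.array(m['t']))
    for l in ['house','pillar','vase','stapler','stand','mat','pen_tray','diffuser','tealight']:
        for r in silhouettes(c,l)[:3]:
            s=r['pixels']&(d>0); Q=P[s]
            if len(Q)<5: continue
            print(l,round(r['p'],2),np.round(r['xy']),len(Q),'med',np.median(Q,0),'lo',np.percentile(Q,2,axis=0),'hi',np.percentile(Q,98,axis=0))
            np.save(f'{c}_{l}_{round(r["p"],2)}.npy',s)
E
```

```text
0.0 [ 0.988  0.153 -0.    -0.001]
top [0.364 0.015 1.026]
house 0.76 [260. 210.] 561 med [0.509 0.01  0.106] lo [ 0.493 -0.011  0.02 ] hi [0.534 0.032 0.12 ]
pillar 0.8 [216. 213.] 547 med [0.496 0.096 0.118] lo [0.478 0.077 0.029] hi [0.52  0.12  0.121]
vase 0.86 [304. 203.] 545 med [ 0.52  -0.073  0.079] lo [ 0.502 -0.101  0.043] hi [ 0.545 -0.053  0.126]
stapler 0.82 [247. 183.] 879 med [0.577 0.036 0.052] lo [ 0.557 -0.015  0.016] hi [0.602 0.087 0.057]
stapler 0.65 [241.  98.] 910 med [0.775 0.049 0.042] lo [0.734 0.007 0.001] hi [0.824 0.092 0.048]
stand 0.83 [253. 190.] 8738 med [0.579 0.015 0.012] lo [ 0.464 -0.12   0.006] hi [0.667 0.157 0.057]
stand 0.42 [401. 243.] 7212 med [ 0.447 -0.308  0.005] lo [ 0.336 -0.38   0.001] hi [ 0.565 -0.236  0.008]
mat 0.84 [401. 244.] 7258 med [ 0.447 -0.308  0.005] lo [ 0.334 -0.381  0.001] hi [ 0.566 -0.236  0.008]
mat 0.44 [261. 208.] 567 med [0.509 0.012 0.106] lo [ 0.493 -0.011  0.017] hi [0.534 0.032 0.12 ]
pen_tray 0.93 [126. 230.] 2284 med [0.475 0.309 0.009] lo [0.406 0.262 0.004] hi [0.546 0.351 0.018]
diffuser 0.66 [124. 230.] 2
[... 729 characters left out ...]
38. 198.] 415 med [0.575 0.077 0.048] lo [ 0.554 -0.015  0.01 ] hi [0.601 0.091 0.055]
stapler 0.6 [180. 177.] 421 med [0.753 0.073 0.04 ] lo [0.732 0.023 0.003] hi [0.811 0.095 0.045]
stand 0.95 [231. 208.] 4641 med [0.591 0.081 0.011] lo [ 0.456 -0.121  0.001] hi [0.668 0.167 0.055]
mat 0.57 [367. 163.] 2639 med [ 0.44  -0.303  0.004] lo [ 0.334 -0.38   0.001] hi [ 0.564 -0.234  0.006]
pen_tray 0.64 [196. 294.] 2754 med [0.472 0.307 0.007] lo [0.4   0.261 0.003] hi [0.547 0.354 0.015]
diffuser 0.83 [135. 190.] 933 med [0.759 0.201 0.049] lo [ 0.744  0.094 -0.001] hi [0.926 0.221 0.16 ]
tealight 0.67 [344. 218.] 716 med [ 0.355 -0.011  0.04 ] lo [ 0.333 -0.043  0.003] hi [0.388 0.004 0.053]
```

View pics/top0.png

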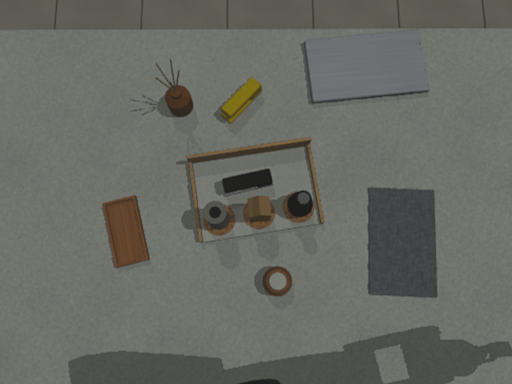

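View pics/side0.png

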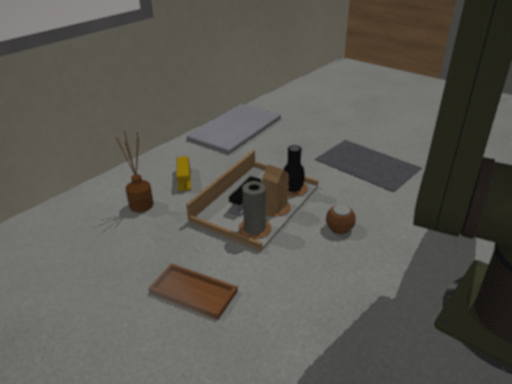

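```bash
ls top_*; python3 - <<'E'
import numpy as np,cv2
np.set_printoptions(precision=4,suppress=True)
P=np.load('topP.npy'); S=np.load('sideP.npy')
L=lambda n:np.load(n+'.npy')
def rect(Q):
    (c,s,a)=cv2.minAreaRect((Q[:,:2]*1000).astype(np.float32)); return np.round(c,1),np.round(s,1),round(a,1)
for n in ['top_mat_0.84','top_pen_tray_0.93','top_stand_0.83']:
    Q=P[L(n)]; print(n,rect(Q))
q=P[L('top_stand_0.83')]; print('backboard',rect(q[(q[:,2]>.045)&(q[:,2]<.065)]), )
q=P[L('top_stapler_0.82')]; print('stapler z>.04',rect(q[q[:,2]>.042]))
q=P[L('top_house_0.76')]; print('house top',rect(q[q[:,2]>.092]), 'ridge',rect(q[q[:,2]>.114]),q[:,2].max())
q=P[L('top_pillar_0.8')]; print('pillar top',rect(q[q[:,2]>.11]))
q=P[L('top_vase_0.86')]; print('vase top',rect(q[q[:,2]>.115]),q[:,2].max())
q=P[L('top_tealight_0.96')]; print('tea',rect(q[q[:,2]>.045]))
# side clouds
def circ(Q):
    A=np.c_[2*Q[:,:2],np.ones(len(Q))];s=np.linalg.lstsq(A,(Q[:,:2]**2).sum(1),rcond=None)[0];return s[:2],np.sqrt(s[2]+s[:2]@s[:2])
for n,lo,hi in [('side_pillar_0.85',.03,.11),('side_vase_0.92',.085,.115),('side_tealight_0.67',.01,.045)]:
    Q=S[L(n)];Q=Q[(Q[:,2]>lo)&(Q[:,2]<hi)];print(n,circ(Q))
for n,hi in [('side_pillar_0.85',.112),('side_vase_0.92',.117)]:
    Q=S[L(n)];Q=Q[Q[:,2]>hi];print(n,'top',rect(Q),Q[:,2].max())
E
```

```text
top_diffuser_0.62.npy
top_diffuser_0.66.npy
top_house_0.76.npy
top_mat_0.44.npy
top_mat_0.84.npy
top_pen_tray_0.93.npy
top_pillar_0.8.npy
top_stand_0.42.npy
top_stand_0.83.npy
top_stapler_0.65.npy
top_stapler_0.82.npy
top_tealight_0.96.npy
top_vase_0.86.npy
top_mat_0.84 (array([ 451.3, -309. ]), array([152.3, 244.6]), 86.9)
top_pen_tray_0.93 (array([478.6, 309.8]), array([154.2,  78.9]), 14.0)
top_stand_0.83 (array([573.3,  19.2]), array([211.3, 289.8]), 8.0)
backboard (array([573.7,  20.2]), array([172.3, 276.6]), 8.3)
stapler z>.04 (array([581.8,  36.1]), array([ 32.8, 108.3]), 12.9)
house top (array([514.6,  11. ]), array([40.6, 45.8]), 5.2) ridge (array([515. ,  10.6]), array([39.7, 14.5]), 6.0) 0.12281156307047128
pillar top (array([500.3,  99.4]), array([45.6, 44.7]), 26.8)
vase top (array([527.7, -77.4]), array([30.4, 31.7]), 86.7) 0.12672490842044215
tea (array([364.5, -27.3]), array([50.6, 51.7]), 89.5)
side_pillar_0.85 (array([0.5289, 0.0691]), np.float64(0.061316186537134866))
side_vase_0.92 (array([ 0.5117, -0.0541]), np.float64(0.019956532126376117))
side_tealight_0.67 (array([ 0.363 , -0.0257]), np.float64(0.027869837640041736))
side_pillar_0.85 top (array([499. , 100.4]), array([46.5, 47. ]), 86.3) 0.11955494470768496
side_vase_0.92 top (array([526.9, -75.7]), array([29.2, 28. ]), 41.6) 0.1245495012687427
```

Top picture: dark mat around (401,243), tray around (126,231), and the black stapler at (247,182) behind the pillar (216,214), house (259,210) and vase (300,204). The yellow look-alike is at (242,100) and a pale board sits at (367,66). The side picture agrees. The three ornament tops are spaced 178 mm outer to outer against 180 mm nominal, and the measured heights match.

```bash
cat >> h.py <<'E'
from scipy.spatial.transform import Rotation as Ro
def down(th): return (Ro.from_euler('z',th+np.pi/2)*Ro.from_euler('x',np.pi)).as_quat()  # fingers close along angle th
HI=0.30
a=np.arctan2(27.2,176.5)
START={'vase':(.5273,-.0768),'house':(.5146,.0110),'pillar':(.4998,.0998)}
TH={'vase':a,'house':.095,'pillar':a}
GH={'vase':.090,'house':.074,'pillar':.078}      # grasp height above underside
m=np.deg2rad(-3.1); MR=np.array([[np.cos(m),-np.sin(m)],[np.sin(m),np.cos(m)]])
MAT={k:np.array([.4513,-.309])+MR@np.array(v) for k,v in {'vase':(.07,.032),'house':(0,-.035),'pillar':(-.07,.032)}.items()}
def pick(xy,th,gz,N=40,opening=.085,feed=.3):
    q=down(th); fingers.set_gripper(opening)
    arm.reach([*xy,HI],q)
    arm.move_l([*xy,gz+.03],q,feed=feed); arm.move_l([*xy,gz-.005],q,feed=.08)
    fingers.set_gripper(0,N); o=arm.current_opening()
    print('grip',round(o,4),round(arm.current_grip_force(),1),'t',round(arm.current_time_s(),1))
    arm.move_l([*xy,gz+.02],q,feed=.08); arm.move_l([*xy,HI],q,feed=feed); return o
def place(xy,th,gz,opening=.085,feed=.3,thfrom=None):
    q=down(th); arm.reach([*xy,HI],q)
    arm.move_l([*xy,gz+.015],q,feed=feed)
    c=arm.move_l([*xy,gz-.005-.003],q,feed=.03,contact_N=4)
    print('contact',c,np.round(arm.current_position(),4), 'opening',round(arm.current_opening(),4))
    fingers.set_gripper(opening); arm.wait(.2)
    p=arm.current_position(); arm.move_l([p[0],p[1],p[2]+.05],q,feed=.1); arm.move_l([*xy,HI],q,feed=feed)
    print('t',round(arm.current_time_s(),1))
def to_mat(n):
    pick(START[n],TH[n],.012+GH[n]); place(MAT[n],TH[n],.004+GH[n])
def back(n):
    pick(MAT[n],TH[n],.004+GH[n]); place(START[n],TH[n],.012+GH[n])
def tops(zlo=.095):   # top-surface centres of ornaments from the top camera
    im,d=snap('top'); P=cloud('top',d)
    for n in START:
        for r in silhouettes('top',n)[:1]:
            Q=P[r['pixels']&(d>0)]; Q=Q[Q[:,2]>zlo]
            if len(Q)>5: print(n,round(r['p'],2),np.round(cv2.minAreaRect((Q[:,:2]*1000).astype(np.float32)),1) if 0 else [np.round(v,1) for v in cv2.minAreaRect((Q[:,:2]*1000).astype(np.float32))],'zmax',round(Q[:,2].max(),3))
E
python3 - <<'E'
from h import *
q=down(0.15); 
for n in START: print(n,MAT[n],[None if arm.ik([*x,z],q) is None else 1 for x in (START[n],MAT[n]) for z in (.08,.3)])
P=np.load('topP.npy'); s=np.load('top_pen_tray_0.93.npy')
for z in (-1,.011):
    Q=P[s]; Q=Q[Q[:,2]>z][:,:2]; w,v=np.linalg.eigh(np.cov(Q.T)); print('tray',Q.mean(0),np.degrees(np.arctan2(v[1,1],v[0,1])))
to_mat('vase'); tops(.105)
snap('top','top1.png')
E
```

```text
vase [ 0.52292809 -0.28083234] [1, 1, 1, 1]
house [ 0.44940724 -0.34394878] [1, 1, 1, 1]
pillar [ 0.38313296 -0.27326131] [1, 1, 1, 1]
tray [0.4754106  0.30787191] -164.55758435278102
tray [0.47607834 0.30761681] -164.12204117879566
grip 0.0325 40.1 t 5.3
contact True [ 0.5227 -0.2808  0.0895] opening 0.0322
t 10.9
vase 0.68 [array([ 523.2, -281.1]), array([31.3, 32.9]), np.float64(66.1)] zmax 0.12
house 0.9 [array([514.6,  11.1]), array([41.3, 34. ]), np.float64(4.5)] zmax 0.122
pillar 0.67 [array([500.7,  99.6]), array([46.5, 46.5]), np.float64(27.0)] zmax 0.122
```

```bash
python3 - <<'E'
from h import *
to_mat('house'); to_mat('pillar'); tops()
im,d=snap('top','top2.png'); P=cloud('top',d)
for r in silhouettes('top','stapler')[:3]:
    Q=P[r['pixels']&(d>0)]; Q=Q[Q[:,2]>.035]
    print(round(r['p'],2),cv2.minAreaRect((Q[:,:2]*1000).astype(np.float32)),np.median(Q[:,2]))
r=silhouettes('top','pen_tray')[0]; Q=P[r['pixels']&(d>0)]; print(cv2.minAreaRect((Q[:,:2]*1000).astype(np.float32)))
E
```

```text
grip 0.0397 40.6 t 14.3
contact True [ 0.4491 -0.3439  0.0735] opening 0.0398
t 20.5
grip 0.0474 41.4 t 24.1
contact True [ 0.383  -0.2732  0.0777] opening 0.0474
t 30.3
vase 0.58 [array([ 523. , -280.9]), array([31.7, 31.6]), np.float64(53.5)] zmax 0.119
house 0.63 [array([ 445.9, -298. ]), array([39.3, 92.5]), np.float64(3.2)] zmax 0.306
pillar 0.9 [array([ 383.7, -271.8]), array([46.6, 46. ]), np.float64(14.1)] zmax 0.115
0.9 ((777.7469482421875, 49.83373260498047), (30.94320297241211, 105.53475952148438), 48.1795539855957) 0.043258604337236384
0.61 ((581.0311889648438, 36.773101806640625), (31.076128005981445, 106.52256774902344), 12.778087615966797) 0.05301288407118788
0.51 ((364.4608459472656, -27.63103485107422), (60.87845230102539, 58.20894241333008), 44.76057815551758) 0.049098526630628025
((475.32489013671875, 309.89520263671875), (149.39332580566406, 81.30276489257812), 14.75137996673584)
```

View pics/top2.png

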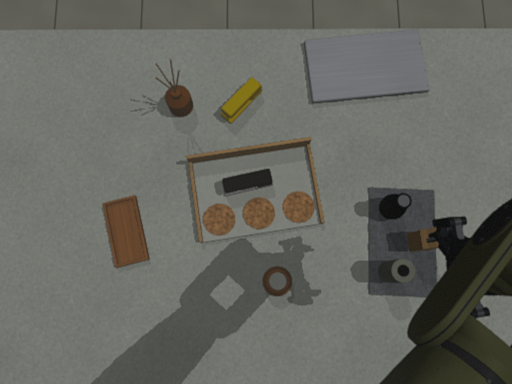

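The mat holds the vase (398,206), house (424,240, partly under the gripper) and pillar (403,270), all standing. The black stapler at (247,181) is undisturbed.

```bash
python3 - <<'E'
from h import *
o=pick((.5812,.0366),np.deg2rad(12.8),.010+.033,opening=.062)
assert .025<o<.036
place((.4765,.309),np.deg2rad(104.6),.006+.033,opening=.062)
arm.reach([.40,0.0,HI],down(.1))
tops()
im,d=snap('top','top3.png'); P=cloud('top',d)
for r in silhouettes('top','stapler')[:3]:
    Q=P[r['pixels']&(d>0)]; Q=Q[Q[:,2]>.03]
    print(round(r['p'],2),cv2.minAreaRect((Q[:,:2]*1000).astype(np.float32)),np.median(Q[:,2]),Q[:,2].max())
E
```

```text
grip 0.0314 41.3 t 34.3
contact True [0.4764 0.309  0.0347] opening 0.0312
t 40.5
vase 0.96 [array([ 522.7, -280.8]), array([32.3, 31.8]), np.float64(47.4)] zmax 0.12
house 0.79 [array([ 448.6, -341.6]), array([39.6, 38.3]), np.float64(3.9)] zmax 0.114
pillar 0.91 [array([ 383.5, -271.9]), array([46.9, 46.1]), np.float64(46.0)] zmax 0.114
0.7 ((478.8782043457031, 310.611572265625), (107.91102600097656, 33.170799255371094), 16.455280303955078) 0.0493954854011741 0.0566041871824328
0.59 ((779.6386108398438, 50.164283752441406), (32.789737701416016, 107.28157043457031), 48.21332931518555) 0.04282213680416792 0.050951170095502485
```

View pics/top3.png

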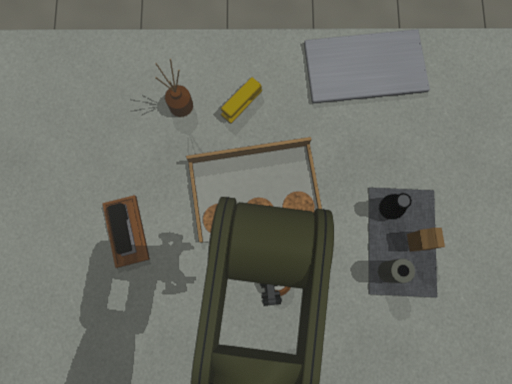

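The stapler lies inside the tray at (120,229). Its top is at z ≈ 0.049, so it is flat on the floor. The ornaments stand on the mat where I set them, so now I put them back.

```bash
python3 - <<'E'
from h import *
for n in ('pillar','house','vase'): back(n)
arm.reach([.30,-.45,HI],down(-.9))
tops(.105)
im,d=snap('top','top4.png'); P=cloud('top',d)
for l,z in (('stapler',.03),('tealight',.045),('diffuser',.0)):
  for r in silhouettes('top',l)[:2]:
    Q=P[r['pixels']&(d>0)]; Q=Q[Q[:,2]>z]
    print(l,round(r['p'],2),cv2.minAreaRect((Q[:,:2]*1000).astype(np.float32)),np.median(Q[:,2]))
E
```

```text
grip 0.0473 42.0 t 45.2
contact True [0.4996 0.0999 0.0858] opening 0.0478
t 51.4
grip 0.0399 41.6 t 55.1
contact True [0.5142 0.011  0.0814] opening 0.0392
t 61.3
grip 0.0321 40.2 t 64.5
contact True [ 0.5271 -0.0767  0.0975] opening 0.0323
t 70.0
vase 0.78 [array([527.4, -77. ]), array([31.3, 32.6]), np.float64(89.0)] zmax 0.13
house 0.88 [array([514.1,  10.8]), array([40.3, 35. ]), np.float64(5.8)] zmax 0.122
pillar 0.94 [array([499.1, 100. ]), array([46. , 45.8]), np.float64(68.2)] zmax 0.123
stapler 0.65 ((779.2407836914062, 50.02369689941406), (32.69533920288086, 107.14593505859375), 47.49477767944336) 0.042973302318863246
stapler 0.64 ((479.0595397949219, 311.63580322265625), (108.3726806640625, 33.0196647644043), 14.835766792297363) 0.04924738266635458
tealight 0.65 ((365.05096435546875, -27.173240661621094), (52.5558967590332, 51.65557098388672), 38.83700942993164) 0.050784075409215056
diffuser 0.56 ((786.200927734375, 203.05711364746094), (92.2027816772461, 57.2347297668457), 37.73478698730469) 0.06049688349071841
```

View pics/top4.png

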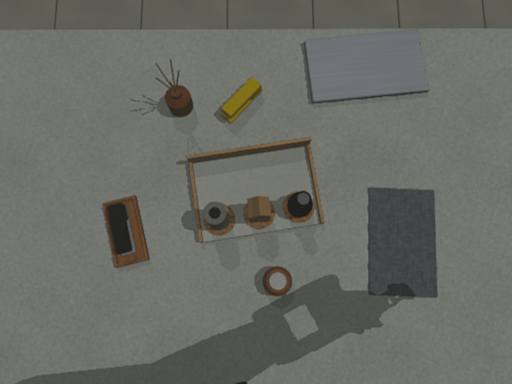

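The ornaments are back upright on their discs, at (216,214), (259,210) and (300,204), within about 1 mm of their starts. The stapler is in the tray at (120,229), and the bystanders have not moved.

```bash
python3 -c "
from h import *
print(job.sign_off())"
```

```text
the job is handed in; nothing more can be done
None
```

The job is handed in: the stapler lies flat in the pen tray, all three ornaments stand upright on their own discs within about 1 mm of their starts, and the diffuser and tealight holder have not moved; the arm finished at about 70 s of the 144 s, and sign-off returned no verdict.

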